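# Put the reference drivers back on their own test couplers

## Robot

A 6-joint arm with a two-finger parallel gripper is mounted at the origin on the work surface. World frame = base frame: x ahead of the robot, y to its left, z up, the work surface at z = 0. Lengths are in m, angles in rad, forces in N, time in s.
With the tool pointing down it reaches from about 0.225 to 0.875 m from the base axis. Payload 3.4 kg.
Tool frame: the origin (TCP) lies at the very end of the fingers, on their centre line; the grasp point (between the pads) lies manip.pinch_z behind it (manip.pinch_z is the distance from the TCP to the grasp point, in m); z points along the fingers, y is the line along which they close (so a half turn about z gives the same grasp; the last joint's range is limited). The gripper opens to 85 mm and grips with 20 to 120 N. Pads are 22 mm wide; open, the fingers measure 114 mm over their backs; the gripper's body (76 mm by 85 mm) begins 54 mm behind the grasp point. The pads swing forward as they close: fully open they stand 13 mm farther back than shut.
Start: joints at [-1.312, 0.276, 1.505, -0, 1.361, -0.121], TCP at [0.213, -0.534, 0.231] pointing down, gripper open.
Joint ranges: [-2.89, 2.89], [-0.75, 2.08], [0.22, 2.7], [-1.18, 4.32], [0.11, 2.71], [-2.7, 2.7]. Speed limits (rad/s): [2.57, 2.57, 3.14, 3.14, 3.14, 3.14].

## Interface

Orientations are given as a unit quaternion [w, x, y, z].
In Python, from cell import manip gives the robot as it stands.
- The arm moves only by the shell command python3 -m creep 'ROWS' [FORCE]. ROWS is text: rows parted by semicolons, each of 7 numbers parted by spaces: the shift along the tool's x, y, z each as a share of 15 cm, from -1 to 1, then the turn, a rotation vector about the tool's x, y, z each as a share of 30 degrees, from -1 to 1, then the finger opening in mm, from 0 to 85.4. In form: tx ty tz wx wy wz hand; .... A call has 1 to 5 rows; each row is the pose to reach, as a shift and turn from the pose commanded when the call began, along the tool's axes at that moment; what a row does not reach only later rows make up. A row lasts 1/8 s, in which the tool goes at most 62.5 mm and 10.7 degrees, less where a joint would pass 70% of its speed; a pose out of reach is approached as far as the arm can. A call with a number of a shift or a turn outside -1 to 1 is refused whole. A call with a gripper value outside its range is refused whole. The fingers move at their own pace and stop on an object; FORCE is the grip in N (left out, the last holds). Time passes only in rows, so rows that repeat a pose let the fingers close. It gives the time, the measured TCP pose, the force, the opening and the grip force at its end, in the units of the state.
- manip.get_obs(): the state, without advancing time (a new reading comes with each control period).
- manip.get_image(name): name is "scene" or "top"; returns (picture, depth): 384x512x3 uint8, blue, green, red; 384x512 float32, m along the optical axis (not along the pixel's ray), 0 where there is no reading.
- manip.get_calibration(name): a dict with "fx", "fy", "cx", "cy" (pixels), "dist" ([k1, k2, p1, p2, k3] as OpenCV has them; the pictures are not rectified), "world_from_camera" (4x4, takes a point from camera to world coordinates). Camera axes: x right, y up, looking along -z (the intrinsics and any distortion apply to the point x, -y, -z); pixel columns grow to the right and rows downward; lengths in m; the calibration is good to about 2 mm. A picture is of the moment at which its call begins. get_calibration takes no time and is no camera call.
- manip.finish_job(): hands the job in; it is judged then, once.
Trained networks look in the newest picture that a camera, given by its name, has taken for a name from the list of things; names that differ only in an ending like _2 or _b are one class to them, and where a whole thing is asked for, a point or a joint stands for the part that bears it (a point fixed in the world has none). Each returns a list of dicts, best first, with "score" (0 to 1); they miss things now and then, are a little off and sometimes report something else, mostly with a low value. They report only what shows in the picture. A call takes as long as a camera call. They do not tell look-alikes from the thing itself.
- manip.trace(camera, target): "mask" (384x512 bool, what is visible of it) and "rect" ([left, top, right, bottom] in pixels, round what is visible of it).
- manip.mark_of(camera, target): "location" ([column, row] in pixels: a listed point, or the origin of a listed thing).
The state is a dict: "time": time; "joints": joint angles; "qd": joint speeds; "joint_efforts": joint torques, N m; "position": TCP position; "orientation": TCP orientation; "contact_force": force on the tool from outside, world axes, zero at the start; "moment": the same for the moment, N m; "finger_gap": opening from 0.0 (shut) to 1.0 (fully open); "gripper_force": force on a finger pad.
Only numpy, scipy, OpenCV 4.12 (cv2) and the standard library are available. Lean on these libraries where they do the work, as an engineer would, in place of code of your own. Each camera call takes 0.05 s, during which the arm holds its last target. There are 200 camera calls.

## Task

The three coloured reference speaker drivers have each been left on the wrong test coupler: change them round so that each lies flat, magnet up, on the seat inside the collar of its own colour. A seat takes one driver, so park one in the tray's empty pocket on the way; set every driver down gently rather than dropping it, never lay one on the bare bench, and leave the grey stock drivers in the tray undisturbed.

Things in the scene. Friction and masses are not known exactly. Their poses are not given: they have to be found in the camera images.
- driver_red: loose headphone speaker driver, red on its rear, lying face down; 19 mm high. From below: black flange 44 mm across, 4 mm thick; red paper disc 42 mm across up to 6 mm; bare steel magnet pot 26 mm across from 6 to 19 mm (grip it here), red dot on top. About 45 g. Origin: centre of the underside; z up, x to the green terminal board. Starts on the yellow coupler, belongs on the red one
- driver_yellow: loose headphone speaker driver, yellow on its rear, lying face down; 19 mm high. From below: black flange 44 mm across, 4 mm thick; yellow paper disc 42 mm across up to 6 mm; bare steel magnet pot 26 mm across from 6 to 19 mm (grip it here), yellow dot on top. About 45 g. Origin: centre of the underside; z up, x to the green terminal board. Starts on the blue coupler, belongs on the yellow one
- driver_blue: loose headphone speaker driver, blue on its rear, lying face down; 19 mm high. From below: black flange 44 mm across, 4 mm thick; blue paper disc 42 mm across up to 6 mm; bare steel magnet pot 26 mm across from 6 to 19 mm (grip it here), blue dot on top. About 45 g. Origin: centre of the underside; z up, x to the green terminal board. Starts on the red coupler, belongs on the blue one
- coupler_red: fixed test coupler with a red collar: black foot 100 mm across, aluminium body, red collar ring on top, 77 mm outside, 62 mm inside, its top 45 mm above the bench. Inside it a flat black rubber seat for one driver, 41 mm above the bench (4 mm below the collar's top). Origin: centre of the foot's underside, on the bench; z up; x to the brass socket
- coupler_yellow: fixed test coupler with a yellow collar: black foot 100 mm across, aluminium body, yellow collar ring on top, 77 mm outside, 62 mm inside, its top 45 mm above the bench. Inside it a flat black rubber seat for one driver, 41 mm above the bench (4 mm below the collar's top). Origin: centre of the foot's underside, on the bench; z up; x to the brass socket
- coupler_blue: fixed test coupler with a blue collar: black foot 100 mm across, aluminium body, blue collar ring on top, 77 mm outside, 62 mm inside, its top 45 mm above the bench. Inside it a flat black rubber seat for one driver, 41 mm above the bench (4 mm below the collar's top). Origin: centre of the foot's underside, on the bench; z up; x to the brass socket
- empty_pocket (a point): the one empty pocket of the fixed pale grey blister tray (150 by 150 mm, 10 mm high, 2 by 2 round pockets 62 mm across, 4 mm deep). Point: centre of the pocket's floor, 6 mm above the bench; z up. The three filled pockets are centred 72 mm along its +x, 72 mm along its +y, and at both; the drivers in them reach 25 mm above the bench
- stock_a: loose stock driver with a grey rear, same shape and size as the other drivers (44 mm across, 19 mm high, origin at the centre of the underside), in one of the tray's three filled pockets; leave it there
- stock_b: loose stock driver with a grey rear, same shape and size as the other drivers (44 mm across, 19 mm high, origin at the centre of the underside), in one of the tray's three filled pockets; leave it there
- stock_c: loose stock driver with a grey rear, same shape and size as the other drivers (44 mm across, 19 mm high, origin at the centre of the underside), in one of the tray's three filled pockets; leave it there
Mind the look-alikes: they are no part of the job. What is shaped like the driver_red but turquoise is not meant.

How it is judged:
On the way:
1. one coloured driver is parked flat in the tray's empty pocket and let go (((horizontal distance between driver_red and empty_pocket below 0.0105 m and z of driver_red in the frame of empty_pocket below 0.0025 m and angle between driver_red's own z axis and vertical below 0.06 rad and contact force between driver_red and the fingers below 0.05 N) or (horizontal distance between driver_yellow and empty_pocket below 0.0105 m and z of driver_yellow in the frame of empty_pocket below 0.0025 m and angle between driver_yellow's own z axis and vertical below 0.06 rad and contact force between driver_yellow and the fingers below 0.05 N) or (horizontal distance between driver_blue and empty_pocket below 0.0105 m and z of driver_blue in the frame of empty_pocket below 0.0025 m and angle between driver_blue's own z axis and vertical below 0.06 rad and contact force between driver_blue and the fingers below 0.05 N))), for 0.2 s.
At the end, for the whole second after the job is handed in: Each coloured driver rests on the seat inside the collar of its own colour: centre within 10.5 mm of the coupler's axis, underside on the seat (within 2.5 mm), magnet up and level (within 0.06 rad), at rest; the three grey stock drivers are within 12 mm of where they were (horizontal distance between driver_red and coupler_red below 0.0105 m and z of driver_red in the frame of coupler_red between 0.0385 and 0.0435 m and angle between each of driver_red, driver_yellow, driver_blue's own z axis and vertical below 0.06 rad and linear speed of each of driver_red, driver_yellow, driver_blue below 0.02 m/s and angular speed of each of driver_red, driver_yellow, driver_blue below 0.2 rad/s and horizontal distance between driver_yellow and coupler_yellow below 0.0105 m and z of driver_yellow in the frame of coupler_yellow between 0.0385 and 0.0435 m and horizontal distance between driver_blue and coupler_blue below 0.0105 m and z of driver_blue in the frame of coupler_blue between 0.0385 and 0.0435 m and distance of each of stock_a, stock_b, stock_c from where it was at the start of the episode below 0.012 m); the robot touches nothing.
It fails at once if a coloured driver is dropped (moves faster than 0.6 m/s, a fall of about 2 cm, while not held) ((contact force between driver_red and the fingers below 0.01 N and linear speed of driver_red above 0.6 m/s) or (contact force between driver_yellow and the fingers below 0.01 N and linear speed of driver_yellow above 0.6 m/s) or (contact force between driver_blue and the fingers below 0.01 N and linear speed of driver_blue above 0.6 m/s)).
It fails at once if a coloured driver lies on the bare bench (height (world z) of any of driver_red, driver_yellow, driver_blue below 0.004 m).
It fails at once if a grey stock driver is disturbed (moved 12 mm or more, or tipped) (distance of any of stock_a, stock_b, stock_c from where it was at the start of the episode above 0.012 m or angle between any of stock_a, stock_b, stock_c's own z axis and vertical above 0.3 rad).
It also fails if it takes over 88 s, if anything falls off the work surface, if the arm or the gripper's body presses on something with over 40 N, if the wrist force passes 120 N, or if a joint passes its speed limit or range.

## Working session

There is one attempt and no reset: what is moved stays moved. The work goes in short steps, Python scripts to look and compute and a shell command to move; the robot and the scene stay as the last step left them, time stands still between calls to the robot, and variables do not carry over. Pictures are saved under pics/ and viewed, at most 14 in all, crops included, and the job is handed in when it is done.

```bash
ls; mkdir -p pics; python3 - <<'E'
from cell import manip
import cv2
o=manip.get_obs();print(o['time'],o['position'],o['orientation'],o['finger_gap'],manip.pinch_z)
for c in ('scene','top'):
    p,d=manip.get_image(c); cv2.imwrite(f'pics/{c}0.png',p)
    k=manip.get_calibration(c);print(c,k)
E
```

```text
pics
0.0 [ 0.21302152 -0.53352952  0.23043375] [-9.02533220e-04  9.82022668e-01  1.88760858e-01 -6.19645332e-05] 0.9986058327636372 0.0187
scene {'fx': 359.9345859063905, 'fy': 359.9345859063905, 'cx': 259.45955454018815, 'cy': 194.4107258673424, 'dist': array([-0.0510841,  0.       ,  0.       ,  0.       ,  0.       ]), 'world_from_camera': array([[-0.06849568, -0.6906152 ,  0.71997152,  1.11071142],
       [ 0.99764112, -0.04413664,  0.05257524,  0.05617537],
       [-0.00453213,  0.72187437,  0.69200929,  0.62890431],
       [ 0.        ,  0.        ,  0.        ,  1.        ]])}
top {'fx': 367.9718252061398, 'fy': 367.9718252061398, 'cx': 256.2521351844114, 'cy': 189.75720574740586, 'dist': array([-0.06927712,  0.        ,  0.        ,  0.        ,  0.        ]), 'world_from_camera': array([[-0.00319543,  0.98115859, -0.19317764,  0.38176443],
       [-0.99973257, -0.00755891, -0.02185507,  0.00698949],
       [-0.02290351,  0.19305614,  0.98092036,  0.81902022],
       [ 0.        ,  0.        ,  0.        ,  1.        ]])}
```

View pics/top0.png

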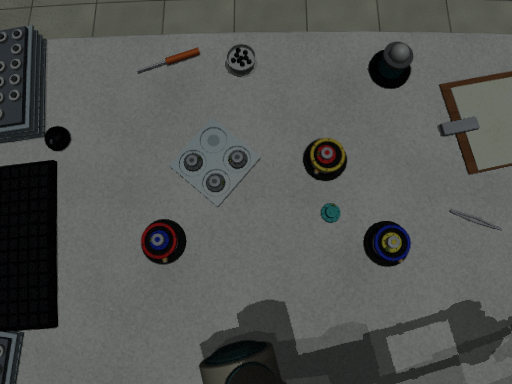

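View pics/scene0.png

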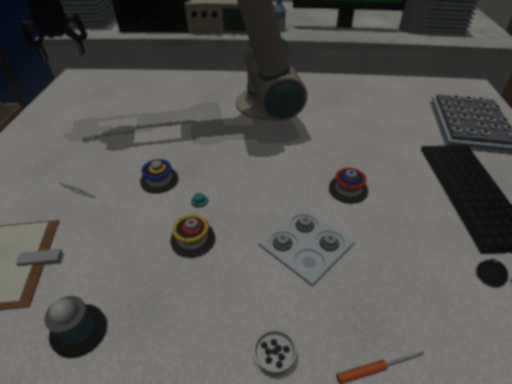

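The top view shows:
- The yellow collar is at (325,158), holding the red driver.
- The blue collar is at (388,243), holding the yellow driver.
- The red collar is at (162,241), holding the blue driver.
- The empty pocket is at (213,140), with the stock drivers at (193,161), (237,157) and (214,181).
- The turquoise look-alike lies on the bench at (330,212).

The scene view agrees with this.

```bash
cat > h.py <<'E'
from cell import manip
import cv2, numpy as np
def world(cam,px,z):
    k=manip.get_calibration(cam);K=np.array([[k['fx'],0,k['cx']],[0,k['fy'],k['cy']],[0,0,1]])
    u=cv2.undistortPoints(np.array([[px]],float),K,k['dist'])[0,0]
    T=k['world_from_camera'];d=T[:3,:3]@[u[0],-u[1],-1];c=T[:3,3]
    return (c+d*(z-c[2])/d[2])[:2]
H=dict(driver_red=.041,driver_yellow=.041,driver_blue=.041,coupler_red=0,coupler_yellow=0,coupler_blue=0,empty_pocket=.006,stock_a=.006)
E
python3 - <<'E'
from h import *
for c in('top','scene'):
    for n,z in H.items():
        r=manip.mark_of(c,n)
        for q in r[:4]:
            if q['score']>.3: print(c,n,round(q['score'],2),np.round(q['location'],1),np.round(world(c,q['location'],z),4))
p,_=manip.get_image('top')
# sub-pixel colour centroids of magnet/dot & collars
hsv=cv2.cvtColor(p,cv2.COLOR_BGR2HSV)
for n,(u,v),hs in(('yellow collar',(325,158),[(20,35)]),('blue collar',(388,243),[(105,130)]),('red collar',(162,241),[(0,10),(170,180)])):
    m=np.zeros(p.shape[:2],np.uint8)
    for a,b in hs: m|=cv2.inRange(hsv,(a,110,50),(b,255,255))
    w=np.zeros_like(m);cv2.circle(w,(u,v),32,255,-1);pts=cv2.findNonZero(m&w)
    h=cv2.convexHull(pts);e=cv2.fitEllipse(h);print(n,np.round(e,1) if 0 else e,np.round(world('top',e[0],.045),4))
crops=[cv2.resize(p[v-40:v+40,u-40:u+40],(360,270) if 0 else (290,290),interpolation=cv2.INTER_CUBIC) for u,v in((325,158),(388,243),(162,241),(215,160))]
cv2.imwrite('pics/crop.png',np.vstack([np.hstack(crops[:2]),np.hstack(crops[2:])]))
E
```

```text
top driver_red 0.63 [330.7 211.8] [ 0.486  -0.1339]
top driver_red 0.59 [324.1 155.6] [ 0.6102 -0.1247]
top driver_yellow 0.56 [386.6 244.1] [ 0.4166 -0.249 ]
top driver_blue 0.89 [157.2 240.2] [0.4274 0.2352]
top coupler_yellow 0.65 [323.7 161.9] [ 0.6072 -0.1301]
top coupler_blue 0.56 [387.3 242.4] [ 0.4222 -0.2643]
top empty_pocket 0.69 [212.6 139.1] [0.6628 0.1263]
top stock_a 0.78 [191.9 161.8] [0.6086 0.1731]
top stock_a 0.75 [235.7 160.8] [0.6099 0.072 ]
top stock_a 0.73 [216.2 183.9] [0.5561 0.1159]
scene driver_red 0.65 [193.6 227.1] [ 0.6101 -0.1236]
scene driver_red 0.63 [199.1 198.6] [ 0.5222 -0.1284]
scene driver_yellow 0.68 [155.5 168.3] [ 0.4193 -0.2619]
scene coupler_red 0.64 [349.7 188.2] [0.4185 0.2388]
scene coupler_yellow 0.71 [191.7 242.7] [ 0.6207 -0.1313]
scene coupler_blue 0.82 [154.4 182. ] [ 0.4269 -0.2713]
scene stock_a 0.78 [279.9 242.6] [0.6123 0.0641]
scene stock_a 0.65 [303.3 223.6] [0.5532 0.1164]
scene stock_a 0.55 [327.8 243.9] [0.6094 0.169 ]
yellow collar ((327.0551452636719, 154.68096923828125), (33.85687255859375, 35.02132797241211), 110.39108276367188) [ 0.611  -0.1306]
blue collar ((392.146240234375, 242.4080047607422), (34.88294982910156, 36.62643814086914), 147.62289428710938) [ 0.4198 -0.2596]
red collar ((158.3188934326172, 240.3780975341797), (34.56304168701172, 36.278358459472656), 29.528076171875) [0.4267 0.2316]
```

View pics/crop.png

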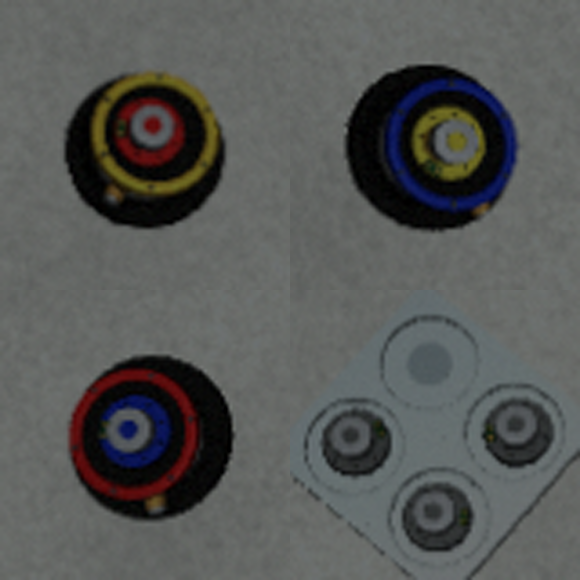

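Candidates for driver_red are the turquoise look-alike at (330,212), which I reject, and the red-rear driver in the yellow collar at (326,155), which I choose. Driver_yellow is at (392,243) in the blue collar and driver_blue at (158,240) in the red collar. The crop confirms all three by paper and dot colour, and shows the pocket ring at about (213.6,139.9). Next I measure more precisely with both cameras.

```bash
cat > m.py <<'E'
from h import *
HU=dict(yellow=[(18,36)],blue=[(105,130)],red=[(0,10),(170,180)])
def comps(c,col,uv,R=30,s=90):
    p,_=manip.get_image(c);S=4
    u,v=[int(x) for x in uv];P=cv2.resize(p[v-R:v+R,u-R:u+R],None,fx=S,fy=S,interpolation=cv2.INTER_CUBIC)
    hsv=cv2.cvtColor(P,cv2.COLOR_BGR2HSV);m=np.zeros(P.shape[:2],np.uint8)
    for a,b in HU[col]: m|=cv2.inRange(hsv,(a,s,40),(b,255,255))
    n,l,st,ce=cv2.connectedComponentsWithStats(m)
    o=[]
    for i in range(1,n):
        if st[i,4]<30: continue
        h=cv2.convexHull(cv2.findNonZero((l==i).astype(np.uint8)))
        e=cv2.fitEllipse(h) if len(h)>5 else (ce[i],(0,0),0)
        o.append((np.array([(e[0][0]+.5)/S-.5+u-R,(e[0][1]+.5)/S-.5+v-R]),np.array(e[1])/S))
    return o
E
python3 - <<'E'
from m import *
C={'top':dict(yellow=(327,155),blue=(391,242),red=(158,240)),'scene':dict(yellow=(192,230),blue=(156,170),red=(350,180))}
for c in C:
    for place,uv in C[c].items():
        for col in HU:
            for q,ax in comps(c,col,uv,24 if c=='top' else 26):
                D=max(ax); z=.045 if D>26 else (.047 if D>14 else .060)
                print(c,'at',place,'colour',col,np.round(q,1),np.round(ax,1),'z',z,np.round(world(c,q,z),4))
# pocket
for c,uv in(('top',(213.6,139.9)),('scene',(309,262))):
    p,_=manip.get_image(c);u,v=map(int,uv);P=cv2.resize(p[v-24:v+24,u-24:u+24],None,fx=6,fy=6,interpolation=cv2.INTER_CUBIC)
    cv2.imwrite(f'pics/pk_{c}.png',cv2.convertScaleAbs(P,alpha=1.5))
    print(c,world(c,uv,.01))
a=[cv2.imread(f'pics/pk_{c}.png') for c in('top','scene')];cv2.imwrite('pics/pk.png',np.hstack(a))
E
```

```text
top at yellow colour yellow [327.2 154.5] [34.  35.8] z 0.045 [ 0.6114 -0.131 ]
top at yellow colour yellow [317.7 154.1] [1.6 1.8] z 0.06 [ 0.6081 -0.1079]
top at yellow colour yellow [316.3 170.7] [4.5 5. ] z 0.06 [ 0.5715 -0.1035]
top at yellow colour red [325.7 153.9] [18.8 19.8] z 0.047 [ 0.6122 -0.1274]
top at yellow colour red [326.6 152.1] [4.9 5. ] z 0.06 [ 0.6124 -0.1273]
top at blue colour yellow [391.3 242. ] [20. 21.] z 0.047 [ 0.4206 -0.2571]
top at blue colour yellow [393.5 241.5] [4.9 5.2] z 0.06 [ 0.4208 -0.2574]
top at blue colour yellow [400.5 260.5] [1.4 5.2] z 0.06 [ 0.3823 -0.2692]
top at blue colour blue [392.2 242.4] [35.5 37.5] z 0.045 [ 0.4198 -0.2596]
top at red colour yellow [164.5 259.3] [3.2 6. ] z 0.06 [0.3872 0.2128]
top at red colour blue [158.7 239.5] [19.5 20.3] z 0.047 [0.4284 0.2303]
top at red colour blue [156.9 239. ] [5.2 5.6] z 0.06 [0.4287 0.2304]
top at red colour red [158.4 240.4] [35.5 36.9] z 0.045 [0.4267 0.2314]
scene at yellow colour yellow [190.1 228.5] [28.6 37.3] z 0.045 [ 0.618  -0.1292]
scene at yellow colour yellow [199.3 227. ] [2.3 2.8] z 0.06 [ 0.6251 -0.1058]
scene at yellow colour red [198.4 222.6] [5.8 9.5] z 0.06 [ 0.6131 -0.1102]
scene at yellow colour red [190.6 221.7] [3.4 4.6] z 0.06 [ 0.6118 -0.1272]
scene at yellow colour red [189.8 227.9] [13.5 19.7] z 0.047 [ 0.6179 -0.1295]
scene at blue colour yellow [155.6 163. ] [2.3 3.2] z 0.06 [ 0.421  -0.2572]
scene at blue colour yellow [156.5 167.7] [11.3 19.1] z 0.047 [ 0.4238 -0.2569]
scene at blue colour blue [156.1 169.5] [20.4 29.8] z 0.045 [ 0.4285 -0.2569]
scene at red colour blue [349.4 177.2] [11.2 18.4] z 0.047 [0.43  0.229]
scene at red colour blue [351.  172.1] [2.2 2.8] z 0.06 [0.4259 0.2311]
scene at red colour red [350.3 178.5] [21.8 31.9] z 0.045 [0.4325 0.2311]
top [0.6594551  0.12337931]
scene [0.66300223 0.12596505]
```

View pics/pk.png

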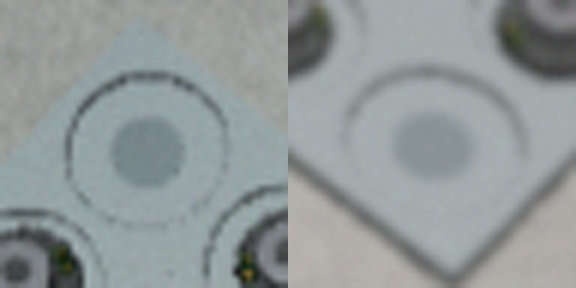

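Both cameras agree within about 2 mm: the pot dots match very well, and the collars and pocket are good. The terminal boards lie toward +y on red and blue and toward (-x,+y) on yellow, so I'll close the fingers across that line.

```bash
cat > go.py <<'E'
import sys
from h import *
from scipy.spatial.transform import Rotation as R
P=dict(red=(.612,-.1273),yellow=(.421,-.2573),blue=(.428,.2307),cy=(.611,-.1303),cb=(.420,-.2590),cr=(.427,.2313),pk=(.661,.125))
def go(name,z,psi):
    o=manip.get_obs();p=o['position'];w,x,y,zz=o['orientation'];A=R.from_quat([x,y,zz,w])
    a=np.radians(psi);B=R.from_matrix(np.array([[-np.sin(a),np.cos(a),0],[np.cos(a),np.sin(a),0],[0,0,-1]]))
    # columns: tool x,y,z
    t=P[name] if name in P else tuple(map(float,name.split(',')))
    s=A.inv().apply(np.array([*t,z])-p)/.15; r=np.degrees((A.inv()*B).as_rotvec())/30
    print('t',round(o['time'],2),'pos',np.round(p,4),'gap',round(o['finger_gap']*85.4,1),'need t',np.round(s,3),'w',np.round(r,3),'gf',o['gripper_force'],'F',np.round(o['contact_force'],1))
go(sys.argv[1],float(sys.argv[2]),float(sys.argv[3]))
E
sed -i 's/\[\[-np.sin(a),np.cos(a),0\],\[np.cos(a),np.sin(a),0\],\[0,0,-1\]\]/[[-np.sin(a),np.cos(a),0],[np.cos(a),np.sin(a),0],[0,0,-1]]/' go.py
python3 go.py red .12 0
python3 -m creep '0.4 -0.15 0.1 0 0 -0.35 60;0.7 -0.3 0.2 0 0 -0.7 60;0.95 -0.4 0.3 0 0 -0.9 40;0.95 -0.4 0.3 0 0 -0.9 40' 40
python3 go.py red .12 0
```

```text
t 1.95 pos [ 0.2132 -0.5341  0.2313] gap 85.3 need t [ 3.475 -1.533  0.742] w [ 0.     0.    -2.275] gf 0.0 F [-1.  -0.4 -0.3]
time: 2.45
position: [0.3244, -0.4226, 0.1853]
orientation: [-0.001, 0.91, 0.415, 0.0]
contact_force: [0.1, -0.6, 0.6]
finger_gap: 0.468
gripper_force: 0.0
t 2.45 pos [ 0.3244 -0.4226  0.1853] gap 40.0 need t [2.743 0.155 0.439] w [-0.003 -0.005 -1.367] gf 0.0 F [ 0.1 -0.6  0.6]
```

```bash
python3 -m creep '0.4 0 0.1 0 0 -0.35 40;0.8 0 0.2 0 0 -0.7 40;1 0.05 0.3 0 0 -0.9 40;1 0.05 0.3 0 0 -0.9 40' | head -1
python3 go.py red .12 0
```

```text
time: 2.95
t 2.95 pos [ 0.4285 -0.317   0.1407] gap 39.8 need t [1.525 0.877 0.138] w [-0.002 -0.001 -0.471] gf 0.0 F [-0.7 -0.2  0.4]
```

```bash
python3 -m creep '0.35 0.2 0.05 0 0 -0.35 40;0.7 0.4 0.1 0 0 -0.47 40;1 0.6 0.14 0 0 -0.47 40;1 0.6 0.14 0 0 -0.47 40' | head -1
python3 go.py red .12 0
```

```text
time: 3.45
t 3.45 pos [ 0.5541 -0.194   0.1206] gap 40.0 need t [0.445 0.386 0.004] w [ 0.003  0.002 -0.002] gf 0.0 F [-0.6  0.   0.2]
```

```bash
python3 -m creep '0.3 0.25 0 0 0 0 40;0.445 0.386 0 0 0 0 40;0.445 0.386 0.2 0 0 0 40;0.445 0.386 0.2 0 0 0 40' | head -1
python3 go.py red .0485 0
```

```text
time: 3.95
t 3.95 pos [ 0.6077 -0.1294  0.0889] gap 40.1 need t [0.014 0.03  0.269] w [-0.009 -0.    -0.009] gf 0.0 F [-0.7  0.4 -0.2]
```

```bash
python3 -m creep '0 0 0.1 0 0 0 40;0 0 0.1 0 0 0 40' | head -1
python3 go.py red .0485 0
```

```text
time: 4.2
t 4.2 pos [ 0.609  -0.1287  0.0748] gap 40.1 need t [0.01  0.02  0.175] w [-0.003 -0.    -0.008] gf 0.0 F [-0.3  0.5  0.3]
```

```bash
python3 -m creep '0.01 0.02 0.1 0 0 0 40;0.01 0.02 0.175 0 0 0 40;0.01 0.02 0.175 0 0 0 40' | head -1
python3 go.py red .0485 0; python3 - <<'E'
from h import *
p,_=manip.get_image('scene');cv2.imwrite('pics/g1.png',cv2.resize(p[150:270,120:260],None,fx=5,fy=5,interpolation=cv2.INTER_CUBIC))
E
```

```text
time: 4.58
t 4.58 pos [ 0.612  -0.1259  0.0476] gap 39.8 need t [-0.009  0.    -0.006] w [-0.006 -0.002 -0.004] gf 0.0 F [-0.1 -1.3  0.1]
```

View pics/g1.png

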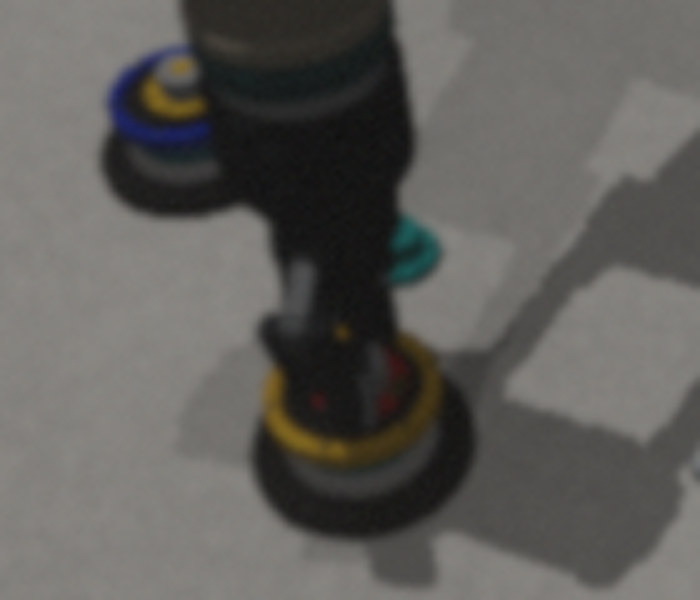

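The fingers straddle the red driver's pot inside the yellow collar, at about crop pixel (340,390), with no contact force. I'll close and lift a little.

```bash
python3 -m creep '0 0 -0.005 0 0 0 25;0 0 -0.005 0 0 0 20;0 0 -0.005 0 0 0 15;0 0 -0.005 0 0 0 15' 40
python3 -m creep '0 0 -0.05 0 0 0 15;0 0 -0.2 0 0 0 15;0 0 -0.4 0 0 0 15;0 0 -0.4 0 0 0 15' 40
python3 go.py pk .11 0
```

```text
time: 5.12
position: [0.6131, -0.1263, 0.05]
orientation: [0.0, 0.708, 0.706, 0.0]
contact_force: [0.4, -0.2, 0.9]
finger_gap: 0.274
gripper_force: 39.2
time: 5.62
position: [0.615, -0.1269, 0.1128]
orientation: [0.003, 0.708, 0.706, 0.001]
contact_force: [0.6, 0.0, -0.2]
finger_gap: 0.279
gripper_force: 39.3
t 5.62 pos [ 0.615  -0.1269  0.1128] gap 23.8 need t [1.68  0.302 0.017] w [ 0.012  0.004 -0.005] gf 39.27017390727997 F [ 0.6  0.  -0.2]
```

```bash
python3 -m creep '0.35 0.1 0 0 0 0 15;0.7 0.2 0 0 0 0 15;1 0.3 0 0 0 0 15;1 0.3 0 0 0 0 15' |head -1
python3 -m creep '0.35 0 0 0 0 0 15;0.68 0 0 0 0 0 15;0.68 0 0.2 0 0 0 15;0.68 0 0.3 0 0 0 15;0.68 0 0.3 0 0 0 15' 40
python3 go.py pk .025 0
python3 -m creep '0 0 0 0 0 0 15;0 0 0 0 0 0 15' |head -1
python3 go.py pk .025 0
```

```text
time: 6.12
time: 6.75
position: [0.6572, 0.1243, 0.0628]
orientation: [-0.001, 0.708, 0.706, -0.002]
contact_force: [-0.0, 0.1, 0.3]
finger_gap: 0.28
gripper_force: 39.3
t 6.75 pos [0.6572 0.1243 0.0628] gap 23.9 need t [0.005 0.027 0.252] w [-0.008  0.002 -0.007] gf 39.332680106163025 F [-0.   0.1  0.3]
time: 7.0
t 7.0 pos [0.6595 0.1249 0.0659] gap 23.7 need t [0.    0.01  0.272] w [ 0.004 -0.    -0.006] gf 39.332072138786316 F [ 0.1 -0.8  0.2]
```

```bash
python3 -m creep '0 0.01 0.13 0 0 0 15;0 0.01 0.26 0 0 0 15;0 0.01 0.26 0 0 0 15;0 0.01 0.26 0 0 0 15' |head -1
python3 go.py pk .015 0;python3 - <<'E'
from h import *
p,_=manip.get_image('scene');cv2.imwrite('pics/g2.png',cv2.convertScaleAbs(cv2.resize(p[190:290,240:380],None,fx=5,fy=5,interpolation=cv2.INTER_CUBIC),alpha=1.5))
E
```

```text
time: 7.5
t 7.5 pos [0.6609 0.1255 0.0268] gap 23.9 need t [-0.003  0.001  0.079] w [ 0.003 -0.    -0.005] gf 39.33787286281586 F [ 0.5 -0.3 -0.7]
```

View pics/g2.png

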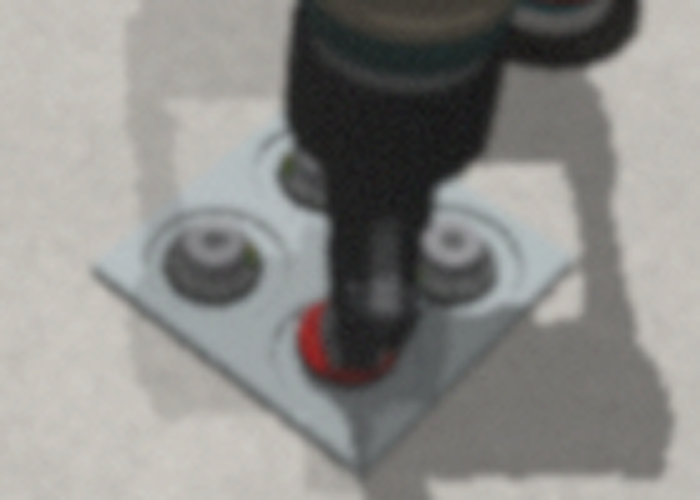

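The red driver hangs level over the pocket. Its disc is at about crop (350,345), and the pocket centre is at (344,359) below it. I'll lower it.

```bash
python3 -m creep '0 0 0.03 0 0 0 15;0 0 0.05 0 0 0 15;0 0 0.065 0 0 0 15;0 0 0.065 0 0 0 15' |sed -n '1,2p;4p'
python3 go.py pk .015 0
```

```text
time: 8.05
position: [0.6599, 0.1256, 0.0157]
contact_force: [-0.7, -0.3, -0.0]
t 8.05 pos [0.6599 0.1256 0.0157] gap 23.7 need t [-0.004  0.007  0.005] w [-0.001  0.    -0.005] gf 39.337472319602966 F [-0.7 -0.3 -0. ]
```

```bash
python3 -m creep '0 0 0.005 0 0 0 15;0 0 0.01 0 0 0 15;0 0 0.01 0 0 0 15' |sed -n '1,2p;4p'
python3 go.py pk .015 0
```

```text
time: 8.43
position: [0.6602, 0.1256, 0.015]
contact_force: [-1.6, -0.2, 3.4]
t 8.43 pos [0.6602 0.1256 0.015 ] gap 23.9 need t [-0.004  0.005 -0.   ] w [ 0.001  0.    -0.005] gf 39.611257910728455 F [-1.6 -0.2  3.4]
```

Contact at 3.4 N, so it is seated. I'll release, retract and check.

```bash
python3 -m creep '0 0 0 0 0 0 30;0 0 0 0 0 0 40;0 0 0 0 0 0 40;0 0 -0.15 0 0 0 40;0 0 -0.4 0 0 0 40' |head -1
python3 -m creep '-0.3 -0.3 -0.2 0 0 0 40;-0.6 -0.6 -0.2 0 0 0 40;-1 -0.9 -0.2 0 0 0 40;-1 -0.9 -0.2 0 0 0 40' |head -1
python3 go.py yellow .11 45
python3 - <<'E'
from m import *
for c,uv in(('top',(213,140)),('scene',(309,258))):
    print(c,[(np.round(q,1),np.round(ax,1),np.round(world(c,q,.012 if max(ax)>10 else .025),4)) for q,ax in comps(c,'red',uv,24)])
E
```

```text
time: 9.05
time: 9.55
t 9.55 pos [ 0.5221 -0.0259  0.1047] gap 40.2 need t [-1.546 -0.667 -0.034] w [-0.003 -0.    -1.509] gf 0.0 F [-0.1 -0.4  1.2]
top [(array([213.2, 139.4]), array([17.6, 18.3]), array([0.6601, 0.1241])), (array([212.2, 137.2]), array([4.5, 4.9]), array([0.6609, 0.1246]))]
scene [(array([307.9, 261.7]), array([14.3, 19.4]), array([0.6639, 0.1235])), (array([309.3, 256.3]), array([3.6, 4.7]), array([0.6596, 0.1253])), (array([316.5, 258.7]), array([1.5, 4.1]), array([0.6646, 0.1398]))]
```

Red is parked at (0.660,0.125). Next is the yellow driver.

```bash
python3 -m creep '-0.35 -0.15 0 0 0 -0.35 40;-0.7 -0.3 0 0 0 -0.7 40;-1 -0.4 0 0 0 -0.95 40;-1 -0.4 0 0 0 -0.95 40' |head -1
python3 go.py yellow .11 45
```

```text
time: 10.15
t 10.15 pos [ 0.4655 -0.1767  0.1046] gap 39.9 need t [-0.334 -0.515 -0.036] w [ 0.001  0.004 -0.562] gf 0.0 F [ 0.1  0.4 -0.1]
```

```bash
python3 -m creep '-0.2 -0.3 0 0 0 -0.35 40;-0.33 -0.515 0 0 0 -0.56 40;-0.33 -0.515 0.15 0 0 -0.56 40;-0.33 -0.515 0.15 0 0 -0.56 40' |head -1
python3 -m creep '0 0 0 0 0 0 40;0 0 0 0 0 0 40' |head -1
python3 go.py yellow .0485 45
```

```text
time: 10.65
time: 10.9
t 10.9 pos [ 0.4211 -0.2539  0.0827] gap 40.6 need t [-0.015 -0.017  0.228] w [0.001 0.003 0.008] gf 0.0 F [0.2 1.  0.4]
```

```bash
python3 -m creep '-0.015 -0.015 0.12 0 0 0 40;-0.015 -0.015 0.22 0 0 0 40;-0.015 -0.015 0.22 0 0 0 40;-0.015 -0.015 0.22 0 0 0 40' |head -1
python3 go.py yellow .0485 45
```

```text
time: 11.4
t 11.4 pos [ 0.4206 -0.2575  0.0498] gap 39.9 need t [-0.001  0.003  0.009] w [0.    0.003 0.006] gf 0.0 F [ 0.2  0.  -0.7]
```

```bash
python3 -m creep '0 0 0 0 0 0 25;0 0 0 0 0 0 20;0 0 0 0 0 0 15;0 0 0 0 0 0 15' 40
python3 -m creep '0 0 -0.05 0 0 0 15;0 0 -0.2 0 0 0 15;0 0 -0.4 0 0 0 15;0 0 -0.4 0 0 0 15;0 0 -0.4 0 0 0 15' 40 | sed -n '1,2p;5,6p'
python3 go.py cy .11 45
```

```text
time: 11.9
position: [0.4206, -0.2577, 0.0501]
orientation: [0.001, 0.381, 0.924, -0.0]
contact_force: [0.2, 0.9, 6.6]
finger_gap: 0.278
gripper_force: 39.2
time: 12.52
position: [0.4194, -0.257, 0.1087]
finger_gap: 0.278
gripper_force: 39.3
t 12.53 pos [ 0.4194 -0.257   0.1087] gap 23.7 need t [-0.31   1.5   -0.009] w [-0.    -0.001  0.005] gf 39.27076578140259 F [-0.1 -0.1 -0.1]
```

```bash
python3 -m creep '-0.1 0.35 0 0 0 0 15;-0.2 0.7 0 0 0 0 15;-0.21 1 0 0 0 0 15;-0.21 1 0 0 0 0 15' |head -1
python3 -m creep '-0.05 0.3 0 0 0 0 15;-0.1 0.5 0 0 0 0 15;-0.1 0.5 0.2 0 0 0 15;-0.1 0.5 0.25 0 0 0 15;-0.1 0.5 0.25 0 0 0 15' |head -1
python3 -m creep '0 0 0 0 0 0 15;0 0 0 0 0 0 15' |head -1
python3 go.py cy .0505 45
```

```text
time: 13.02
time: 13.65
time: 13.9
t 13.9 pos [ 0.6119 -0.1312  0.0726] gap 23.7 need t [ 0.009 -0.     0.147] w [0.001 0.003 0.004] gf 39.5078444480896 F [-0.5 -0.1  0.1]
```

```bash
python3 -m creep '0.007 0 0.07 0 0 0 15;0.007 0 0.11 0 0 0 15;0.007 0 0.135 0 0 0 15;0.007 0 0.14 0 0 0 15;0.007 0 0.14 0 0 0 15' |head -1
python3 go.py cy .0505 45
```

```text
time: 14.52
t 14.53 pos [ 0.6109 -0.1299  0.0505] gap 24.2 need t [-0.002 -0.001  0.   ] w [-0.     0.     0.006] gf 39.485408663749695 F [ 1.1 -0.1 -0.4]
```

```bash
python3 -m creep '0 0 0.004 0 0 0 15;0 0 0.007 0 0 0 15;0 0 0.007 0 0 0 15' |head -1
python3 go.py cy .0505 45
```

```text
time: 14.9
t 14.9 pos [ 0.611  -0.1299  0.0501] gap 23.8 need t [-0.002 -0.002 -0.002] w [0.001 0.002 0.005] gf 39.851351380348206 F [-0.   0.3  4.3]
```

Contact. I'll release and head for the blue driver at (0.428,0.2307), ψ=0.

```bash
python3 -m creep '0 0 0 0 0 0 30;0 0 0 0 0 0 40;0 0 0 0 0 0 40;0 0 -0.15 0 0 0 40;0 0 -0.45 0 0 0 40' |head -1
python3 go.py blue .11 0
python3 -m creep '0.3 0 -0.1 0 0 0.35 40;0.6 0 -0.1 0 0 0.7 40;1 0 -0.1 0 0 0.8 40;1 0 -0.1 0 0 0.8 40' |head -1
python3 go.py blue .11 0
python3 - <<'E'
from m import *
for c,uv in(('top',(327,155)),('scene',(192,228))):
    print(c,[(np.round(ax,1),np.round(world(c,q,.045 if max(ax)>26 else .047 if max(ax)>10 else .06),4)) for q,ax in comps(c,'yellow',uv,24)])
E
```

```text
time: 15.52
t 15.53 pos [ 0.6092 -0.1294  0.1154] gap 40.4 need t [2.549 0.851 0.046] w [-0.008 -0.007  1.505] gf 0.0 F [ 1.  -0.3 -1.2]
time: 16.02
t 16.02 pos [ 0.4999 -0.0214  0.1317] gap 39.9 need t [1.74  0.165 0.149] w [-0.008 -0.004  0.71 ] gf 0.0 F [ 0.4 -0.9  0.2]
top []
scene [(array([28.6, 37.5]), array([ 0.618 , -0.1292])), (array([3.6, 4.7]), array([ 0.6112, -0.1292]))]
```

```bash
python3 -m creep '0.35 0 0 0 0 0.35 40;0.7 0 0.1 0 0 0.7 40;1 0.05 0.1 0 0 0.71 40;1 0.05 0.1 0 0 0.71 40' |head -1
python3 go.py blue .10 0
```

```text
time: 16.62
t 16.62 pos [0.458  0.1204 0.1168] gap 39.9 need t [ 0.736 -0.2    0.113] w [ 0.001 -0.001  0.002] gf 0.0 F [-0.3 -0.2  0.5]
```

```bash
python3 -m creep '0.37 -0.1 0 0 0 0 40;0.71 -0.19 0 0 0 0 40;0.72 -0.195 0.15 0 0 0 40;0.72 -0.195 0.2 0 0 0 40;0.72 -0.195 0.2 0 0 0 40' |head -1
python3 -m creep '0 0 0 0 0 0 40;0 0 0 0 0 0 40' |head -1
python3 go.py blue .049 0
```

```text
time: 17.25
time: 17.5
t 17.5 pos [0.4291 0.2261 0.0876] gap 40.0 need t [ 0.031 -0.008  0.257] w [ 0.003 -0.001 -0.007] gf 0.0 F [ 0.3 -0.1  0.8]
```

```bash
python3 -m creep '0.025 -0.005 0.12 0 0 0 40;0.025 -0.005 0.24 0 0 0 40;0.025 -0.005 0.25 0 0 0 40;0.025 -0.005 0.25 0 0 0 40' |head -1
python3 go.py blue .049 0
```

```text
time: 18.0
t 18.0 pos [0.4281 0.2303 0.05  ] gap 40.3 need t [ 0.002 -0.     0.007] w [ 0.002 -0.    -0.005] gf 0.0 F [0.2 1.  0.1]
```

```bash
python3 -m creep '0 0 0 0 0 0 25;0 0 0 0 0 0 20;0 0 0 0 0 0 15;0 0 0 0 0 0 15' 40 | sed -n '1,2p;4,6p'
python3 -m creep '0 0 -0.05 0 0 0 15;0 0 -0.2 0 0 0 15;0 0 -0.4 0 0 0 15;0 0 -0.4 0 0 0 15;0 0 -0.4 0 0 0 15' 40 | sed -n '1,2p;5,6p'
python3 go.py cb .11 0
```

```text
time: 18.5
position: [0.4283, 0.2305, 0.0505]
contact_force: [-0.5, -1.4, 6.4]
finger_gap: 0.283
gripper_force: 39.2
time: 19.12
position: [0.427, 0.2301, 0.1091]
finger_gap: 0.281
gripper_force: 39.3
t 19.12 pos [0.427  0.2301 0.1091] gap 24.0 need t [-3.261 -0.039 -0.005] w [-0.001  0.001 -0.005] gf 39.28581476211548 F [ 1.1 -0.2 -1.1]
```

```bash
for i in 1 2 3; do python3 -m creep '-0.35 0 0 0 0 0 15;-0.7 0 0 0 0 0 15;-1 0 0 0 0 0 15' |head -1;done
python3 -m creep '-0.26 0 0 0 0 0 15;-0.26 0 0 0 0 0 15;-0.26 0 0 0 0 0 15' |head -1
python3 go.py cb .0505 0
```

```text
time: 19.5
time: 19.88
time: 20.25
time: 20.62
t 20.62 pos [ 0.4254 -0.2576  0.1083] gap 23.8 need t [-0.01  -0.035  0.386] w [-0.005 -0.005 -0.006] gf 39.29562985897064 F [ 0.8  0.7 -0.7]
```

```bash
python3 -m creep '0 -0.035 0.1 0 0 0 15;0 -0.035 0.25 0 0 0 15;0 -0.035 0.25 0 0 0 15;0 -0.035 0.25 0 0 0 15' |head -1
python3 go.py cb .0505 0
```

```text
time: 21.12
t 21.12 pos [ 0.4214 -0.258   0.0724] gap 23.8 need t [-0.007 -0.009  0.146] w [ 0.     0.    -0.003] gf 39.325273633003235 F [ 0.8 -0.2 -0.7]
```

```bash
python3 -m creep '-0.005 -0.006 0.07 0 0 0 15;-0.005 -0.006 0.11 0 0 0 15;-0.005 -0.006 0.135 0 0 0 15;-0.005 -0.006 0.14 0 0 0 15;-0.005 -0.006 0.14 0 0 0 15' |head -1
python3 go.py cb .0505 0
```

```text
time: 21.75
t 21.75 pos [ 0.4203 -0.2595  0.051 ] gap 23.7 need t [ 0.004 -0.002  0.003] w [ 0.     0.    -0.005] gf 39.32539522647858 F [ 0.5  0.2 -0.5]
```

```bash
python3 -m creep '0 0 0.005 0 0 0 15;0 0 0.009 0 0 0 15;0 0 0.009 0 0 0 15' |head -1
python3 go.py cb .0505 0
```

```text
time: 22.12
t 22.12 pos [ 0.4204 -0.2597  0.0505] gap 23.7 need t [ 0.004 -0.003  0.   ] w [ 0.001  0.001 -0.005] gf 39.88019585609436 F [-1.5  0.   5.4]
```

```bash
sed -i 's/^P=dict(red=(.612,-.1273)/P=dict(red=(.660,.1248)/' go.py
python3 -m creep '0 0 0 0 0 0 30;0 0 0 0 0 0 40;0 0 0 0 0 0 40;0 0 -0.15 0 0 0 40;0 0 -0.45 0 0 0 40' |head -1
python3 -m creep '0.3 0.2 -0.1 0 0 0 40;0.6 0.4 -0.1 0 0 0 40;1 0.65 -0.1 0 0 0 40;1 0.65 -0.1 0 0 0 40' |head -1
python3 -m creep '0.3 0.2 0 0 0 0 40;0.6 0.4 0 0 0 0 40;1 0.65 0 0 0 0 40;1 0.65 0 0 0 0 40' |head -1
python3 go.py red .09 0
python3 - <<'E'
from m import *
for c,uv in(('top',(391,242)),('scene',(156,168))):
    print(c,[(np.round(ax,1),np.round(world(c,q,.045 if max(ax)>26 else .047 if max(ax)>10 else .06),4)) for q,ax in comps(c,'blue',uv,24)])
E
```

```text
time: 22.75
time: 23.25
time: 23.75
t 23.75 pos [0.6175 0.0424 0.1317] gap 40.0 need t [0.549 0.283 0.278] w [ 0.001 -0.001  0.002] gf 0.0 F [-0.1 -0.6  0.2]
top [(array([36. , 37.9]), array([ 0.4198, -0.259 ])), (array([20.2, 21.3]), array([ 0.4204, -0.2597])), (array([5.2, 5.6]), array([ 0.4206, -0.2599]))]
scene [(array([20.4, 29.8]), array([ 0.4287, -0.2567])), (array([1.7, 2.3]), array([ 0.4206, -0.2596]))]
```

Blue is seated within 1 mm. Now I pick red from the pocket.

```bash
python3 -m creep '0.3 0.15 0 0 0 0 40;0.54 0.27 0 0 0 0 40;0.54 0.27 0.25 0 0 0 40;0.54 0.27 0.5 0 0 0 40;0.54 0.27 0.5 0 0 0 40' |head -1
python3 -m creep '0 0 0 0 0 0 40;0 0 0 0 0 0 40' |head -1
python3 go.py red .015 0
```

```text
time: 24.48
time: 24.72
t 24.73 pos [0.658  0.1203 0.0594] gap 40.1 need t [0.03  0.012 0.296] w [ 0.007 -0.    -0.006] gf 0.0 F [ 0.2  0.8 -0.2]
```

```bash
python3 -m creep '0.025 0.01 0.1 0 0 0 40;0.025 0.01 0.2 0 0 0 40;0.025 0.01 0.28 0 0 0 40;0.025 0.01 0.29 0 0 0 40;0.025 0.01 0.29 0 0 0 40' |head -1
python3 go.py red .015 0
```

```text
time: 25.35
t 25.35 pos [0.6582 0.1248 0.0133] gap 39.9 need t [ 0.     0.012 -0.011] w [-0.001  0.    -0.005] gf 0.0 F [ 0.2 -0.4  0.2]
```

```bash
python3 -m creep '0 0.01 -0.011 0 0 0 40;0 0.01 -0.011 0 0 0 25;0 0.01 -0.011 0 0 0 20;0 0.01 -0.011 0 0 0 15;0 0.01 -0.011 0 0 0 15' 40 | sed -n '1,2p;4,6p'
python3 -m creep '0 0 -0.05 0 0 0 15;0 0 -0.2 0 0 0 15;0 0 -0.5 0 0 0 15;0 0 -0.65 0 0 0 15;0 0 -0.65 0 0 0 15' 40 | sed -n '1,2p;5,6p'
python3 go.py cr .11 0
```

```text
time: 25.98
position: [0.6605, 0.1248, 0.0163]
contact_force: [0.1, -0.3, 6.1]
finger_gap: 0.274
gripper_force: 39.3
time: 26.6
position: [0.6607, 0.1249, 0.1148]
finger_gap: 0.279
gripper_force: 39.3
t 26.6 pos [0.6607 0.1249 0.1148] gap 23.8 need t [ 0.706 -1.56   0.026] w [ 0.007 -0.    -0.005] gf 39.2827570438385 F [ 0.3 -0.2 -0.9]
```

```bash
python3 -m creep '0.15 -0.35 0 0 0 0 15;0.3 -0.7 0 0 0 0 15;0.45 -1 0 0 0 0 15;0.45 -1 0 0 0 0 15' |head -1
python3 -m creep '0.13 -0.3 0 0 0 0 15;0.25 -0.56 0 0 0 0 15;0.25 -0.56 0.2 0 0 0 15;0.25 -0.56 0.28 0 0 0 15;0.25 -0.56 0.28 0 0 0 15' |head -1
python3 -m creep '0 0 0 0 0 0 15;0 0 0 0 0 0 15' |head -1
python3 go.py cr .0515 0
```

```text
time: 27.1
time: 27.72
time: 27.98
t 27.98 pos [0.4269 0.2303 0.0713] gap 23.5 need t [0.006 0.    0.132] w [ 0.003 -0.001 -0.006] gf 39.452351331710815 F [ 0.1 -0.5 -0.7]
```

```bash
python3 -m creep '0.004 0 0.06 0 0 0 15;0.004 0 0.1 0 0 0 15;0.004 0 0.125 0 0 0 15;0.004 0 0.13 0 0 0 15;0.004 0 0.13 0 0 0 15' |head -1
python3 go.py cr .0515 0
```

```text
time: 28.6
t 28.6 pos [0.4255 0.2308 0.0513] gap 23.6 need t [ 0.004  0.01  -0.001] w [-0.001  0.001 -0.004] gf 39.66765224933624 F [-1.9 -1.9  2.5]
```

```bash
python3 -m creep '0 0 0.002 0 0 0 15;0 0 0.004 0 0 0 15;0 0 0.004 0 0 0 15' |head -1
python3 go.py cr .0515 0
```

```text
time: 28.98
t 28.98 pos [0.4256 0.2308 0.0513] gap 23.7 need t [ 0.003  0.01  -0.002] w [-0.001  0.001 -0.004] gf 40.09948253631592 F [-3.1 -1.2  7.4]
```

Seated. I'll release, back off and check everything.

```bash
python3 -m creep '0 0 0 0 0 0 30;0 0 0 0 0 0 40;0 0 0 0 0 0 40;0 0 -0.15 0 0 0 40;0 0 -0.5 0 0 0 40' |head -1
python3 -m creep '-0.3 0 -0.3 0 0 0 40;-0.6 -0.1 -0.5 0 0 0 40;-1 -0.2 -0.5 0 0 0 40;-1 -0.2 -0.5 0 0 0 40' |head -1
python3 -m creep '0 0 0 0 0 0 40;0 0 0 0 0 0 40'
python3 - <<'E'
from m import *
C={'top':dict(yellow=(327,155),blue=(391,242),red=(158,240)),'scene':dict(yellow=(192,228),blue=(156,168),red=(350,178))}
for c in C:
  for n,uv in C[c].items():
    print(c,n,[(np.round(ax,1),np.round(world(c,q,.045 if max(ax)>26 else .047 if max(ax)>10 else .06),4)) for q,ax in comps(c,n,uv,24)])
a=[manip.get_image(c)[0] for c in C]
cv2.imwrite('pics/end.png',cv2.convertScaleAbs(cv2.resize(np.vstack([a[0][110:290,120:440],a[1][140:300,120:440]]),(560,595),interpolation=cv2.INTER_CUBIC),alpha=1.4))
E
```

```text
time: 29.6
time: 30.1
time: 30.35
position: [0.3958, 0.0821, 0.2004]
orientation: [-0.0, 0.707, 0.707, 0.0]
contact_force: [-0.5, 1.0, 0.2]
finger_gap: 0.469
gripper_force: 0.0
top yellow [(array([35.4, 37.3]), array([ 0.6092, -0.1296])), (array([19. , 20.2]), array([ 0.6119, -0.1295])), (array([4.8, 4.9]), array([ 0.6121, -0.1294]))]
top blue [(array([35.6, 37.7]), array([ 0.4197, -0.2594])), (array([19.9, 21. ]), array([ 0.4204, -0.2597])), (array([5.2, 5.6]), array([ 0.4205, -0.2599]))]
top red []
scene yellow [(array([28.6, 37.3]), array([ 0.618 , -0.1292])), (array([3.5, 4.7]), array([ 0.6112, -0.1292]))]
scene blue [(array([20.2, 30. ]), array([ 0.4284, -0.2568])), (array([1.7, 2.4]), array([ 0.4205, -0.2595]))]
scene red [(array([21.9, 31.4]), array([0.4327, 0.2316])), (array([2.3, 3. ]), array([0.4243, 0.2314]))]
```

View pics/end.png

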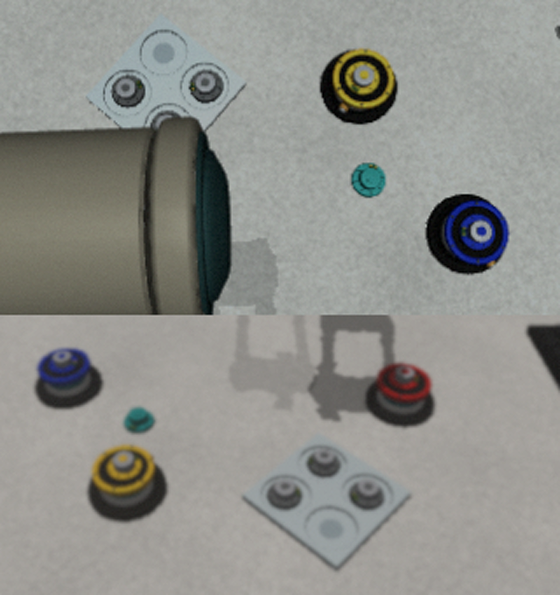

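The final picture shows each colour in its own collar: yellow at (364,75), blue at (480,231) and red at (404,375). All are level and within about 3 mm of the axis. The pocket is empty again and the stock drivers look unmoved.

```bash
python3 -c "
from cell import manip
print(manip.finish_job())"
```

```text
the job is handed in; nothing more can be done
None
```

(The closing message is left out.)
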